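# Sift the small balls out of the turret hopper into a chocked channel

## Robot

A 6-joint arm with a two-finger parallel gripper is mounted at the origin on the work surface. World frame = base frame: x ahead of the robot, y to its left, z up, the work surface at z = 0. Lengths are in m, angles in rad, forces in N, time in s.
With the tool pointing down it reaches from about 0.275 to 1 m from the base axis. Payload 8.4 kg.
Tool frame: the origin (TCP) lies at the very end of the fingers, on their centre line; the grasp point (between the pads) lies env.grip_point_offset behind it (env.grip_point_offset is the distance from the TCP to the grasp point, in m); z points along the fingers, y is the line along which they close (so a half turn about z gives the same grasp; the last joint's range is limited). The gripper opens to 85 mm and grips with 20 to 120 N. Pads are 22 mm wide; open, the fingers measure 114 mm over their backs; the gripper's body (76 mm by 85 mm) begins 54 mm behind the grasp point. The pads swing forward as they close: fully open they stand 13 mm farther back than shut.
Start: joints at [1.109, 0.353, 1.633, -0, 1.155, -0.002], TCP at [0.277, 0.56, 0.231] pointing down, gripper open.
Joint ranges: [-2.63, 2.63], [-0.92, 2.1], [0.06, 2.66], [-1.3, 4.44], [0, 2.69], [-3.02, 3.02]. Speed limits (rad/s): [2.22, 2.22, 2.79, 3.14, 3.14, 3.14].

## Interface

Orientations are given as a unit quaternion [x, y, z, w].
In Python, from station import env, inverse_kinematics, readout, camera, calibration gives the robot as it stands. Calls block until the motion is done:
- env.reach(position, orientation): joint-space move of the TCP to a pose.
- env.movel(position, velocity=0.15, ori=None): straight line of the TCP; ori=None keeps the orientation; velocity is the mean speed in m/s.
- env.goto_joints(angles): joint-space move.
- env.command_gripper(opening): finger opening in m; the grip force is fixed at half the most; returns when the fingers have stopped.
- env.wait(seconds).
- inverse_kinematics(position, orientation): joint angles nearest the present ones, or None.
- readout.get_obs(): the state.
- camera(name): name is "scene" or "side" or "wrist"; returns (picture, depth): 420x560x3 uint8, red, green, blue; 420x560 float32, m along the optical axis (not along the pixel's ray), 0 where there is no reading.
- calibration(name): a dict with "fx", "fy", "cx", "cy" (pixels), "rvec" (rotation vector, rad) and "tvec" (3), from world to camera coordinates, as OpenCV has them; the wrist camera has in their place "hand_eye" (4x4, takes a point from camera to tool coordinates, whose origin is the TCP and whose axes are the flange's). Camera axes: x right, y down, z forward; pixel columns grow to the right and rows downward; lengths in m; the calibration is good to about 2 mm. A picture is of the moment at which its call begins: read the wrist's pose just before it. calibration takes no time and is no camera call.
A pose or a line that the arm cannot do raises env.PlanningError and nothing moves.
- env.hand_in(): hands the job in; it is judged then, once.
The state is a dict: "time_s": time; "joints": joint angles; "qd": joint speeds; "joint_torque": joint torques, N m; "tcp_pos": TCP position; "tool_rot": TCP orientation; "ft_force": force on the tool from outside, world axes, zero at the start; "torque": the same for the moment, N m; "gripper_width": finger opening in m; "grip_force": force on a finger pad.
Only numpy, scipy, OpenCV 4.12 (cv2) and the standard library are available. Lean on these libraries where they do the work, as an engineer would, in place of code of your own. Each camera call takes 0.05 s, during which the arm holds its last target. There are 200 camera calls.

## Task

Stand the orange chock upright inside the open end of the aluminium channel so that balls cannot roll out, and turn the yellow cap on the upright hopper until its middle-width slot lies square over the red outlet mark. Only then tip the hopper right over by its red lever pin until the three small brass balls have run down into a row against the chock, keeping the big blue ball inside, and swing the hopper back fully upright. Leave the bottle, spanner and cup alone.

Things in the scene. Friction and masses are not known exactly. Their poses are not given: they have to be found in the camera images.
- dispenser: Fixed ball dispenser: green base 160 x 160 mm, two green uprights (177 mm high) carrying a clear hopper on a level axis, an aluminium catch tray under it. Origin: centre of the base's underside, on the table; x to the lever side, z up, outlet side -y. The tipping axis runs along x, 160 mm above the origin. Tray 77 mm wide from y = +40 to -110 mm, then narrowing into the channel at y = -160.
- channel (a point): Point on the channel's floor, on its middle line, 222 mm to -y of the dispenser's origin and 15 mm above the table; axes as the dispenser's. The aluminium channel is 32 mm wide inside, walls 20 mm high, and runs along y from 62 mm on the hopper side of this point to its open end 58 mm beyond. Floor falls 6 degrees toward the open end (-y). The chock can stand with its centre here.
- hopper (a joint): Tipping angle of the hopper, rad: 0 fully upright against its stop, grows as it tips toward the dispenser's -y side (positive turn about the dispenser's x), stop at 2.2. Counterweighted, held by friction: it stays where it is left (about 3 to 5 N at the pin). Balls run out past about 1.7 rad; tip to about 2.1 and give them about 2 s; if a small ball hangs up behind the big one, rock it back to about 1.1 and over again (all oiled, slippery).
- hopper_mid (a point): Centre of the clear hopper's inside (62 x 84 x 57 mm); axes as the dispenser's when upright, when it lies 40 mm above the tipping axis.
- lever_pin (a point): Middle of the free length of the hopper's red lever pin: 12 mm thick, along the dispenser's x, free 26 mm inward and 17 mm outward of this point, black ball end 18 mm. It is 107 mm along the dispenser's x, 90 mm from the tipping axis; upright, 69 mm to +y and 58 mm above the axis. It swings with the hopper over the top to -y, and may turn between the fingers.
- turret_cap (a joint): Turn of the yellow cap, rad, anticlockwise from above positive. 0: middle slot (64 x 18 mm) square over the outlet (red mark, -y side), bar grip along the dispenser's x. The wide slot (64 x 34 mm, lets everything out) is opposite the middle one; the narrow slot (7 x 24 mm) is 90 degrees anticlockwise of the middle one. Within 0.1 rad is square. Friction 0.06 N m, no detents.
- cap_grip (a point): On the cap's axis, in the black bar grip on top of the cap: 30 mm long along this point's x, 12 mm thick along its y, from 24 mm below to 12 mm above this point; flat cap 112 mm across below it. The point turns with the cap; upright it is 259 mm above the table.
- chock_mid (a point): Centre (36 mm up) of the loose orange chock block with a black foot: 24 mm along its x, 40 mm along its y, 72 mm high, 0.14 to 0.28 kg, standing. In the channel its x goes across and its y along the channel, either way round.
- small1_center (a point): Centre of a small loose brass ball, 14 mm diameter, 11 g, in the hopper at the start.
- small2_center (a point): Centre of a small loose brass ball, 14 mm diameter, 11 g, in the hopper at the start.
- small3_center (a point): Centre of a small loose brass ball, 14 mm diameter, 11 g, in the hopper at the start.
- big1_center (a point): Centre of the one big loose blue ball, 22 mm diameter, 15 g, in the hopper at the start; must stay there.
- bottle_mid (a point): Bystander: centre (60 mm up) of an amber bottle, 48 mm diameter, 120 mm high.
- spanner: Bystander: steel spanner 170 mm long lying on the table; origin at its underside's centre, x along it.
- bolt_cup: Bystander: steel cup 72 mm diameter, 75 mm high; origin under its foot.
There are look-alikes about, which are no part of the job. Several things look just like the part that bears chock_mid: the one meant starts farthest to the robot's right.

How it is judged:
On the way, in this order (a step that is already met when the one before it is completed fails the run):
1. the cap's middle slot is square over the outlet while the hopper is upright (value of joint turret_cap between -0.15 and 0.15 rad and value of joint hopper below 0.15 rad), for 0.2 s.
2. the hopper is tipped right over (past 1.9 rad) (value of joint hopper above 1.9 rad), for 0.3 s.
At the end, for the whole second after the job is handed in: Cap within 0.2 rad of the middle slot, hopper within 0.12 rad of upright; chock standing in the channel, centre within 12 mm of its middle line and 12 mm or more inside its end; three small balls at rest in the channel within 80 mm of the chock; the big ball in the hopper (value of joint turret_cap between -0.2 and 0.2 rad and value of joint hopper below 0.12 rad and x of chock_mid in the frame of dispenser between -0.012 and 0.012 m and y of chock_mid in the frame of dispenser between -0.268 and -0.165 m and z of chock_mid in the frame of dispenser between 0.035 and 0.075 m and angle between chock_mid's own z axis and vertical below 0.2 rad and linear speed of chock below 0.02 m/s and x of small1_center in the frame of dispenser between -0.018 and 0.018 m and z of small1_center in the frame of dispenser between 0.015 and 0.055 m and horizontal distance between each of small1_center, small2_center, small3_center and chock_mid below 0.08 m and y of each of small1_center, small2_center, small3_center in the frame of dispenser above -0.25 m and linear speed of each of small1, small2, small3 below 0.05 m/s and x of small2_center in the frame of dispenser between -0.018 and 0.018 m and z of small2_center in the frame of dispenser between 0.015 and 0.055 m and x of small3_center in the frame of dispenser between -0.018 and 0.018 m and z of small3_center in the frame of dispenser between 0.015 and 0.055 m and distance between big1_center and hopper_mid below 0.058 m); the robot touches nothing.
It fails at once if the hopper is tipped past 0.9 rad while the middle slot is not over the outlet (more than 0.25 rad off) (value of joint hopper above 0.9 rad and (value of joint turret_cap above 0.25 rad or value of joint turret_cap below -0.25 rad)).
It fails at once if the oil bottle is moved by more than 40 mm (distance of bottle_mid from where it was at the start of the episode above 0.04 m).
It fails at once if the spanner is moved by more than 40 mm (distance of spanner from where it was at the start of the episode above 0.04 m).
It fails at once if the bolt cup is moved by more than 40 mm (distance of bolt_cup from where it was at the start of the episode above 0.04 m).
It also fails if it takes over 72 s, if anything falls off the work surface, if the arm or the gripper's body presses on something with over 40 N, if the wrist force passes 120 N, or if a joint passes its speed limit or range.

## Working session

There is one attempt and no reset: what is moved stays moved. The work goes in short steps, each a Python script; the robot and the scene stay as the last script left them, time stands still between calls to the robot, and variables do not carry over. Pictures are saved under pics/ and viewed, at most 10 in all, crops included, and the job is handed in when it is done.

```bash
ls; mkdir -p pics; cat > h.py <<'E'
import numpy as np, cv2
from scipy.spatial.transform import Rotation as R
from station import env, inverse_kinematics, readout, camera, calibration
def T_cw(name):
    c=calibration(name)
    K=(c['fx'],c['fy'],c['cx'],c['cy'])
    if 'rvec' in c:
        Rm=cv2.Rodrigues(np.array(c['rvec'],float))[0]; t=np.array(c['tvec'],float).ravel()
        M=np.eye(4); M[:3,:3]=Rm.T; M[:3,3]=-Rm.T@t
    else:
        o=readout.get_obs(); T=np.eye(4); T[:3,:3]=R.from_quat(o['tool_rot']).as_matrix(); T[:3,3]=o['tcp_pos']
        M=T@np.array(c['hand_eye'])
    return K,M
def shot(name,tag):
    K,M=T_cw(name); p,d=camera(name)
    cv2.imwrite(f'pics/{tag}.png',p[:,:,::-1]); np.savez(f'pics/{tag}.npz',p=p,d=d,K=K,M=M); return p,d,K,M
def cloud(d,K,M):
    v,u=np.mgrid[:d.shape[0],:d.shape[1]]
    X=np.stack([(u-K[2])/K[0]*d,(v-K[3])/K[1]*d,d],-1)
    return X@M[:3,:3].T+M[:3,3]
def load(tag):
    z=np.load(f'pics/{tag}.npz'); return z['p'],z['d'],cloud(z['d'],z['K'],z['M'])
def down(yaw): # tool y axis along world angle yaw+90
    return (R.from_euler('z',yaw)*R.from_euler('x',np.pi)).as_quat()
E
python3 - <<'E'
from h import *
a=shot('scene','s0')[0]; b=shot('side','d0')[0]
o=readout.get_obs(); print(o['tool_rot'],o['tcp_pos'],env.grip_point_offset,o['time_s'])
for n in('scene','side'):print(T_cw(n))
print(calibration('wrist')['hand_eye'])
E
```

```text
pics
[ 2.27863427e-01  9.73692911e-01 -5.94353064e-04 -1.40520917e-04] [0.27717177 0.55972003 0.23063304] 0.0187 0.1
((537.5082571350588, 537.5082571350588, 279.7244443369521, 205.217565145003), array([[ 0.57241083,  0.68324477, -0.4533458 ,  1.2503874 ],
       [ 0.81996206, -0.4750488 ,  0.31936009, -0.4727844 ],
       [ 0.00283974, -0.55453153, -0.83215787,  1.38518093],
       [ 0.        ,  0.        ,  0.        ,  1.        ]]))
((536.8790252098473, 536.8790252098473, 288.8307611742045, 199.90489792681092), array([[ 0.98384697, -0.13253086,  0.12033584,  0.39868655],
       [-0.17900029, -0.72079462,  0.66963722, -0.99925992],
       [-0.00201017, -0.6803607 , -0.73287466,  1.2511635 ],
       [ 0.        ,  0.        ,  0.        ,  1.        ]]))
[[-6.20385435e-04 -9.58992349e-01 -2.83431279e-01  7.21218628e-02]
 [ 9.99999738e-01 -7.01030578e-04  1.83105014e-04 -9.21082544e-04]
 [-3.74290301e-04 -2.83431091e-01  9.58992532e-01 -1.42127939e-01]
 [ 0.00000000e+00  0.00000000e+00  0.00000000e+00  1.00000000e+00]]
```

View pics/s0.png

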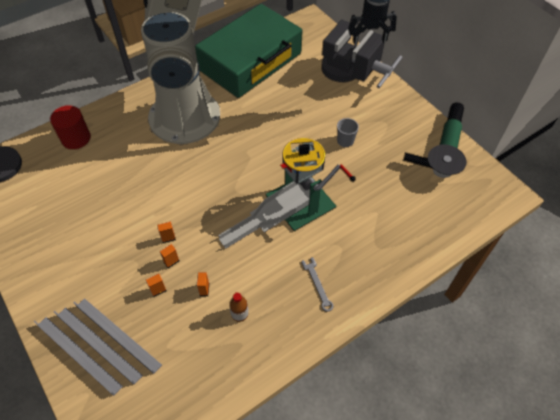

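View pics/d0.png

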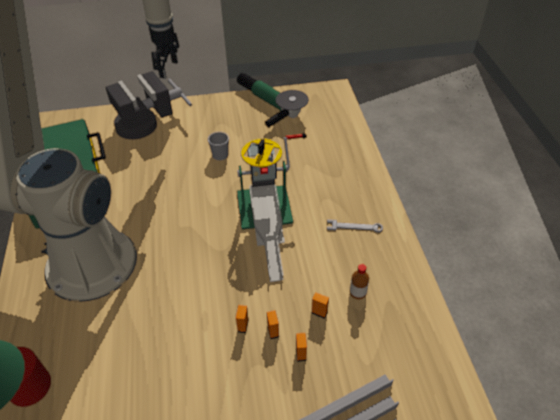

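```bash
python3 - <<'E'
from h import *
for t in('s0','d0'):
    p,d,P=load(t); hsv=cv2.cvtColor(p,cv2.COLOR_RGB2HSV)
    H,S,V=[hsv[...,i].astype(int) for i in range(3)]
    ok=d>0
    print(t)
    m=((H>=4)&(H<=13)&(S>200)&(V>90)&ok&(P[...,2]>0.0)&(P[...,2]<0.12)).astype(np.uint8)
    n,l,s,c=cv2.connectedComponentsWithStats(m)
    for i in range(1,n):
        if s[i,4]>60:
            q=P[l==i]; top=q[q[:,2]>np.percentile(q[:,2],97)-.006]
            r=cv2.minAreaRect((top[:,:2]*1000).astype(np.float32))
            print('orange',c[i].round(),s[i,4],q[:,2].max().round(3),top.mean(0).round(3),r)
    for nm,m in dict(green=(H>60)&(H<95)&(S>120)&(P[...,2]<.03),yellow=(H>=22)&(H<33)&(S>180)&(V>120)&(P[...,2]>.2),red=((H<4)|(H>174))&(S>180)&(V>90)&(P[...,2]>.1)&(P[...,2]<.3)).items():
        m=m&ok&(abs(P[...,0]-.6)<.5)&(abs(P[...,1])<.4)
        n,l,s,c=cv2.connectedComponentsWithStats(m.astype(np.uint8))
        for i in range(1,n):
            if s[i,4]>25:
                q=P[l==i]; print(nm,c[i].round(),s[i,4],q.mean(0).round(3),q.min(0).round(3),q.max(0).round(3))
                if nm!='red':print(cv2.minAreaRect((q[:,:2]*1000).astype(np.float32)))
def big(t,x,y,w,h,k): 
    cv2.imwrite(f'pics/{t}_c.png',cv2.resize(cv2.imread(f'pics/{t}.png')[y:y+h,x:x+w],None,fx=k,fy=k,interpolation=2))
big('d0',200,120,180,150,4)
E
```

```text
s0
orange [166. 231.] 188 0.077 [ 0.409 -0.28   0.072] ((406.77008056640625, -280.7917785644531), (34.36620330810547, 23.511943817138672), 71.9723892211914)
orange [169. 255.] 223 0.08 [ 0.482 -0.311  0.073] ((481.2831726074219, -311.8963317871094), (36.246620178222656, 22.88973617553711), 84.41299438476562)
orange [203. 283.] 179 0.078 [ 0.611 -0.278  0.074] ((611.5601806640625, -278.4884948730469), (18.873422622680664, 39.50356674194336), 59.08668899536133)
orange [156. 284.] 219 0.081 [ 0.54  -0.385  0.073] ((540.336669921875, -384.67919921875), (33.77223205566406, 22.693443298339844), 84.52560424804688)
orange [242. 304.] 72 0.11 [ 0.733 -0.23   0.107] ((734.2855834960938, -230.61610412597656), (2.154494285583496, 12.930074691772461), 34.89570999145508)
green [296. 218.] 48 [0.568 0.07  0.011] [0.558 0.044 0.003] [0.58  0.096 0.017]
((569.5239868164062, 69.86695098876953), (52.03708267211914, 21.473134994506836), 78.63540649414062)
yellow [304. 155.] 644 [0.525 0.118 0.234] [0.463 0.064 0.219] [0.579 0.179 0.241]
((521.68994140625, 119.11190795898438), (115.93496704101562, 113.92
[... 187 characters left out ...]
75, -283.6932067871094), (2.3858344554901123, 27.804414749145508), 54.468528747558594)
green [245. 211.] 41 [0.459 0.108 0.016] [0.446 0.075 0.008] [0.478 0.135 0.029]
((461.35540771484375, 105.07084655761719), (64.28807067871094, 27.934045791625977), 82.18021392822266)
yellow [262. 153.] 531 [0.523 0.115 0.239] [0.464 0.06  0.231] [0.578 0.18  0.28 ]
((522.11767578125, 121.67069244384766), (115.59129333496094, 113.34783935546875), 39.16530227661133)
red [294. 136.] 27 [0.629 0.186 0.225] [0.608 0.181 0.22 ] [0.649 0.192 0.232]
red [264. 170.] 28 [0.519 0.06  0.226] [0.513 0.047 0.202] [0.527 0.077 0.24 ]
red [362. 268.] 37 [ 0.725 -0.237  0.122] [ 0.717 -0.244  0.112] [ 0.733 -0.226  0.127]
```

View pics/d0_c.png

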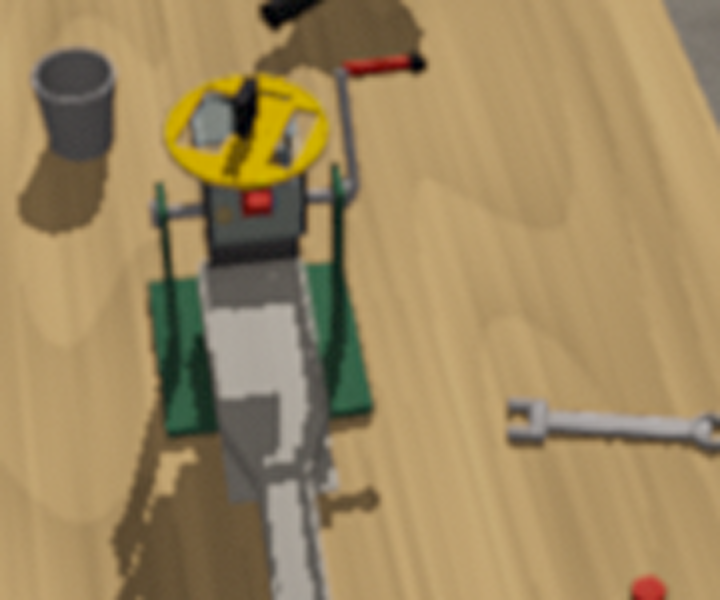

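```bash
python3 - <<'E'
from h import *
env.reach([0.522,0.12,0.42],down(1.6))
shot('wrist','w1'); print(readout.get_obs()['time_s'])
env.command_gripper(.045);print(readout.get_obs()['time_s'])
im=cv2.imread('pics/w1.png'); cv2.imwrite('pics/w1b.png',cv2.resize(im,(800,600),interpolation=2))
E
```

```text
2.0917
2.5667
```

View pics/w1b.png

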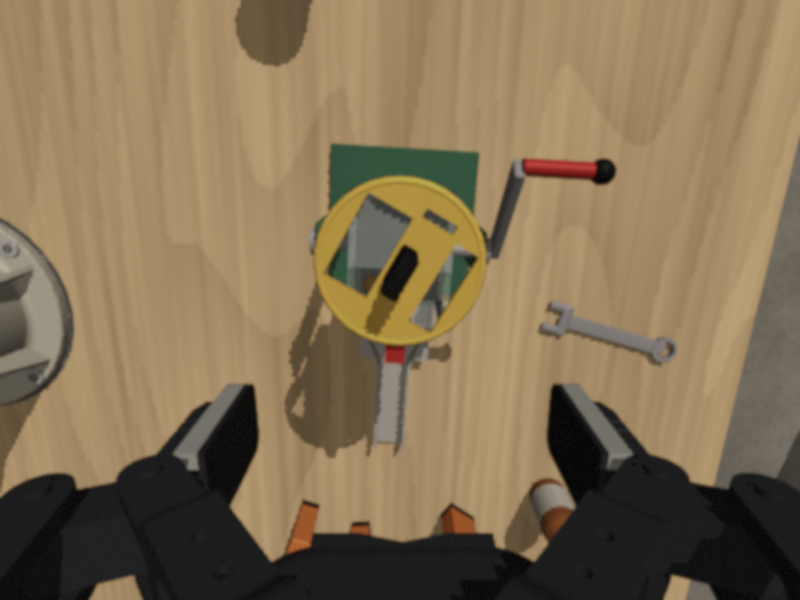

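```bash
cat >> h.py <<'E'
def onplane(K,M,uv,z):
    uv=np.atleast_2d(np.array(uv,float)); r=np.c_[(uv[:,0]-K[2])/K[0],(uv[:,1]-K[3])/K[1],np.ones(len(uv))]@M[:3,:3].T
    return M[:3,3]+r*((z-M[2,3])/r[:,2])[:,None]
E
python3 - <<'E'
from h import *
z=np.load('pics/w1.npz');K,M=z['K'],z['M'];p,d,P=load('w1')
hsv=cv2.cvtColor(p,cv2.COLOR_RGB2HSV);H,S,V=[hsv[...,i].astype(int) for i in range(3)]
y=((H>=20)&(H<33)&(S>170)&(P[...,2]>.2)&(d>0)).astype(np.uint8)
print('capz',np.median(P[y>0][:,2]),y.sum())
zc=float(np.median(P[y>0][:,2]))
cs,hi=cv2.findContours(y,cv2.RETR_CCOMP,cv2.CHAIN_APPROX_NONE)
i0=max(range(len(cs)),key=lambda i:cv2.contourArea(cs[i]))
def pl(c): return (onplane(K,M,c.reshape(-1,2),zc)[:,:2]*1000).astype(np.float32)
print('outer',cv2.minEnclosingCircle(pl(cs[i0])),cv2.fitEllipse(pl(cs[i0])))
for i,c in enumerate(cs):
    if hi[0][i][3]==i0 and cv2.contourArea(c)>15: print('hole',cv2.boundingRect(c),cv2.minAreaRect(pl(c)))
s=560/800
pin=onplane(K,M,np.array([[525,166],[595,170],[604,171]])*s,.218);print('pin',pin)
r=((H<4)|(H>174))&(S>150)&(P[...,2]>.15)&(d>0); n,l,st,c=cv2.connectedComponentsWithStats(r.astype(np.uint8))
for i in range(1,n):
    if st[i,4]>20: q=P[l==i];print('red',c[i],q.mean(0),q.min(0),q.max(0))
for zz in(.03,):print('chan',onplane(K,M,np.array([[375,442],[402,444],[382,368],[408,372]])*s,zz))
# channel from depth
uv=(np.array([[388,430],[391,410],[394,385]])*s).round().astype(int);print('cfloor',[P[v,u].round(4) for u,v in uv])
print('green',onplane(K,M,np.array([[331,145],[478,153]])*s,.01))
E
```

```text
capz 0.2347104663297149 444
outer ((510.0224609375, 102.89137268066406), 32.83982467651367) ((513.2023315429688, 103.42141723632812), (14.376930236816406, 78.53598022460938), 157.6587371826172)
pin [[0.60183783 0.18742816 0.218     ]
 [0.64928757 0.18624284 0.218     ]
 [0.65544855 0.1857742  0.218     ]]
red [392.37924152 117.74850299] [0.62442898 0.18678157 0.22284535] [0.59992962 0.18164596 0.219242  ] [0.64861262 0.19155089 0.22589504]
red [276.03968254 247.88888889] [0.51743577 0.05310674 0.22946407] [0.51105015 0.04691005 0.22761147] [0.52377419 0.05912147 0.23146151]
chan [[ 0.49535752 -0.14754908  0.03      ]
 [ 0.52865427 -0.14933426  0.03      ]
 [ 0.50216526 -0.04831676  0.03      ]
 [ 0.53283624 -0.05249803  0.03      ]]
cfloor [array([ 0.5114, -0.1431,  0.0089]), array([ 0.5144, -0.1131,  0.0117]), array([ 0.5171, -0.0769,  0.0176])]
green [[0.44230237 0.20000458 0.01      ]
 [0.5999258  0.19652004 0.01      ]]
```

```bash
python3 - <<'E'
from h import *
z=np.load('pics/w1.npz');K,M=z['K'],z['M'];p,d,P=load('w1')
hsv=cv2.cvtColor(p,cv2.COLOR_RGB2HSV);H,S,V=[hsv[...,i].astype(int) for i in range(3)]
y=((abs(P[...,2]-.236)<.012)&(d>0)&(H>15)&(H<40)&(S>100)).astype(np.uint8); y[230:]=0
zc=.235
cs,hi=cv2.findContours(y,cv2.RETR_CCOMP,cv2.CHAIN_APPROX_NONE)
i0=max(range(len(cs)),key=lambda i:cv2.contourArea(cs[i]))
def pl(c): return (onplane(K,M,c.reshape(-1,2),zc)[:,:2]*1000).astype(np.float32)
print('outer',cv2.minEnclosingCircle(pl(cs[i0])),cv2.fitEllipse(pl(cs[i0])))
for i,c in enumerate(cs):
    if hi[0][i][3]==i0 and cv2.contourArea(c)>15: print('hole',cv2.boundingRect(c),cv2.minAreaRect(pl(c)))
# bar top
b=(P[...,2]>.262)&(P[...,2]<.28)&(d>0)&(V<60); q=P[b&(abs(P[...,0]-.52)<.05)&(abs(P[...,1]-.12)<.05)]
print('bar',len(q),cv2.minAreaRect((q[:,:2]*1000).astype(np.float32)))
E
```

```text
outer ((519.168701171875, 120.82272338867188), 58.65309524536133) ((516.1581420898438, 125.3861083984375), (105.58555603027344, 114.00439453125), 105.08525848388672)
hole (265, 172, 29, 40) ((518.8617553710938, 113.98603820800781), (38.55815505981445, 17.266813278198242), 61.32534408569336)
hole (296, 147, 25, 17) ((545.0185546875, 150.97914123535156), (7.635549545288086, 23.84307098388672), 62.29465103149414)
hole (226, 134, 62, 75) ((496.8439025878906, 133.10919189453125), (64.04174041748047, 35.0398063659668), 61.47413635253906)
bar 438 ((518.6807861328125, 120.96040344238281), (29.288616180419922, 11.065057754516602), 62.38163375854492)
```

```bash
python3 - <<'E'
from h import *
c=[.5187,.121]; psi=-.025; a=1.082
env.reach(c+[.33],down(a)); env.movel(c+[.246],.15)
env.command_gripper(0); o=readout.get_obs(); print(o['gripper_width'],o['ft_force'],o['time_s'])
for k in (.5,1): env.reach(c+[.246],down(a+(psi-a)*k))
o=readout.get_obs(); print(o['gripper_width'],o['torque'],R.from_quat(o['tool_rot']).as_euler('zyx'),o['time_s'])
env.wait(.2); env.command_gripper(.045); env.movel(c+[.34],.25)
env.reach([c[0]-.03,c[1],.42],down(psi))
p,d,K,M=shot('wrist','w2'); P=cloud(d,K,M); print(readout.get_obs()['time_s'])
V=p.max(-1)
q=P[(P[...,2]>.262)&(P[...,2]<.28)&(d>0)&(V<60)&(abs(P[...,0]-.52)<.05)&(abs(P[...,1]-.12)<.05)]
print('bar',len(q),cv2.minAreaRect((q[:,:2]*1000).astype(np.float32)))
E
```

```text
0.010744055934423038 [ 0.98439981 -2.19217393  6.05888103] 4.2417
0.01039292220195765 [-0.23449261  0.0138299  -0.12241963] [ 2.52373816e-02  2.33499998e-03 -3.14128674e+00] 5.425
7.0583
bar 385 ((520.0889892578125, 119.59484100341797), (9.33095932006836, 27.862972259521484), 88.2862319946289)
```

View pics/w2.png

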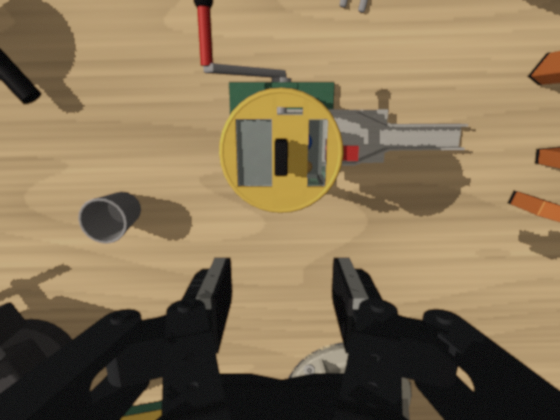

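```bash
python3 - <<'E'
from h import *
z=np.load('pics/w2.npz');K,M=z['K'],z['M']
print(onplane(K,M,[[460,139.5]],.009),onplane(K,M,[[390,137.5]],.016))
env.command_gripper(.06)
env.reach([.54,-.385,.26],down(1.5))
p,d,K,M=shot('wrist','w3'); P=cloud(d,K,M); print(readout.get_obs()['time_s'])
hsv=cv2.cvtColor(p,cv2.COLOR_RGB2HSV);H,S=hsv[...,0],hsv[...,1]
m=((H>=3)&(H<=14)&(S>180)&(d>0)&(abs(P[...,2]-.072)<.006)).astype(np.uint8)
n,l,s,c=cv2.connectedComponentsWithStats(m)
for i in range(1,n):
    if s[i,4]>100: q=P[l==i]; print(c[i],s[i],q.mean(0),cv2.minAreaRect((q[:,:2]*1000).astype(np.float32)))
E
```

```text
[[ 0.50549237 -0.16128313  0.009     ]] [[ 0.51201315 -0.04865257  0.016     ]]
9.4583
[338.31638418  69.74576271] [323  49  35  35 177] [ 0.59827656 -0.28376564  0.07040867] ((598.7305297851562, -284.48468017578125), (11.413980484008789, 37.9714241027832), 38.668067932128906)
[125.0074184   86.26706231] [110  61  30  45 674] [ 0.4050044  -0.2840281   0.07118433] ((404.3251953125, -280.8138732910156), (36.487945556640625, 22.11243438720703), 71.61881256103516)
[215.10849057 118.25471698] [200  90  26  43 212] [ 0.48282574 -0.31767953  0.07084278] ((478.876220703125, -311.53680419921875), (21.4847354888916, 35.85469055175781), 4.015620708465576)
[276.76240209 191.43603133] [267 176  21  27 383] [ 0.53479883 -0.39119919  0.07148933] ((535.2443237304688, -389.0240783691406), (26.70572853088379, 19.904146194458008), 85.47379302978516)
```

View pics/w3.png

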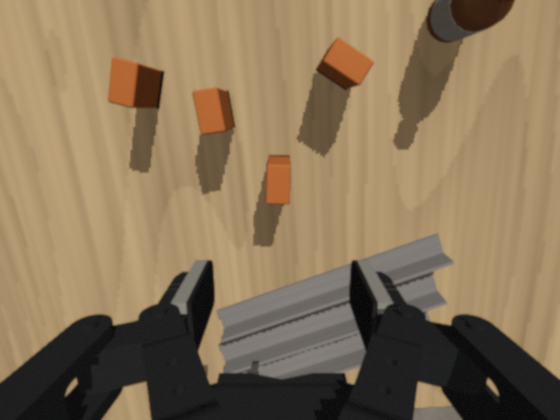

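```bash
python3 - <<'E'
from h import *
z=np.load('pics/w3.npz');K,M=z['K'],z['M']
q=onplane(K,M,[[268,166],[291,166],[290.5,203],[267,203]],.072)[:,:2]; c=q.mean(0)
print(q,c); v=(q[0]+q[1]-q[2]-q[3])/2; u=(q[1]+q[2]-q[0]-q[3])/2; print(np.hypot(*v),np.hypot(*u)); a=np.arctan2(v[1],v[0])
a2=np.arctan2(u[1],u[0])+np.pi/2; print(a,a2); a=(a*2+a2)/3
env.reach([*c,.12],down(a)); env.movel([*c,.036],.12)
env.command_gripper(0); o=readout.get_obs(); print(o['gripper_width'],o['grip_force'],o['ft_force'],a)
open('chyaw','w').write(str(a))
env.movel([*c,.16],.2)
env.reach([.5125,-.101,.22],down(np.pi/2-.03))
p,d,K,M=shot('wrist','w4'); o=readout.get_obs();print(o['gripper_width'],o['time_s'])
cv2.imwrite('pics/w4b.png',cv2.resize(p[:,:,::-1],(800,600),interpolation=2))
E
```

```text
[[ 0.52828813 -0.36537032]
 [ 0.55038544 -0.366948  ]
 [ 0.54754379 -0.40377068]
 [ 0.52425364 -0.40210858]] [ 0.53761775 -0.3845494 ]
0.036940806939665415 0.022751472222503042
1.4775918109374362 1.4995363443919627
0.023628914901335295 59.16879951953888 [-0.97496824  0.70635528  5.7236138 ] 1.4849066554222785
0.02350980631616231 13.275
```

View pics/w4b.png

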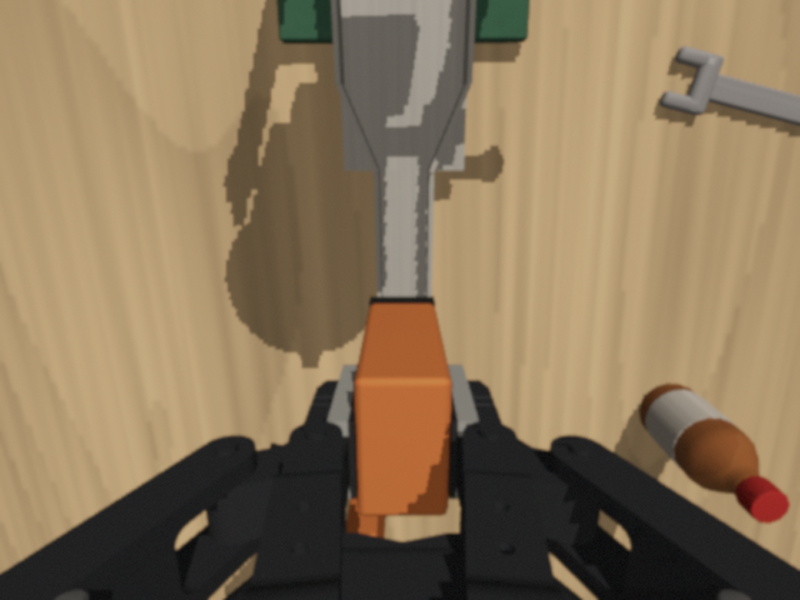

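```bash
python3 - <<'E'
from h import *
z=np.load('pics/w4.npz');K,M=z['K'],z['M'];p,d,P=load('w4'); s=.7
for v in (122,140,155,170,185,200):
    h=P[v,250:320]; w=(h[:,2]>.027)
    print(v,h[w][:1].round(4),h[w][-1:].round(4),(h[w][0,0]+h[w][-1,0])/2)
c=onplane(K,M,np.array([[405.5,180],[404.5,290]])*s,.037);print(c)
print('green',onplane(K,M,np.array([[279,41],[528,40]])*s,.01))
print('chock edge',onplane(K,M,np.array([[371,299],[434,299]])*s,.165))
E
```

```text
122 [[ 0.4965 -0.0417  0.0412]] [[ 0.5335 -0.0428  0.0412]] 0.5150074861051347
140 [[ 0.4956 -0.0578  0.0386]] [[ 0.5325 -0.059   0.0385]] 0.5140704855216869
155 [[ 0.5148 -0.0303  0.3617]] [[ 0.5324 -0.0729  0.0371]] 0.5235950177188468
170 [[ 0.4951 -0.0863  0.0354]] [[ 0.5323 -0.0875  0.0348]] 0.5136927381289047
185 [[ 0.4944 -0.101   0.035 ]] [[ 0.5322 -0.1026  0.0329]] 0.5132896193459737
200 [[ 0.4946 -0.1164  0.0336]] [[ 0.531  -0.1177  0.0328]] 0.5127915232741198
[[ 0.51614335 -0.04599333  0.037     ]
 [ 0.51333899 -0.11906905  0.037     ]]
green [[0.43727563 0.04232077 0.01      ]
 [0.59765792 0.03792178 0.01      ]]
chock edge [[ 0.49985658 -0.08755445  0.165     ]
 [ 0.52607803 -0.08835837  0.165     ]]
```

```bash
python3 - <<'E'
from h import *
t=np.radians(6); q=(R.from_euler('x',t)*R.from_quat(down(np.pi/2-.028))).as_quat()
n=np.array([0,-np.sin(t),np.cos(t)]); b=np.array([.5128,-.102,.015])+n*.036
env.movel((b+n*.05).tolist(),.2,ori=q); f0=np.array(readout.get_obs()['ft_force'])
env.movel((b+n*.005).tolist(),.12)
for k in (.003,.0015,0,-.001,-.002):
    env.movel((b+n*k).tolist(),.03); f=np.array(readout.get_obs()['ft_force'])-f0; print(k,f.round(2))
    if f[2]>3: break
env.command_gripper(.045); env.movel((b+n*.07).tolist(),.2)
env.reach([.5128,-.09,.26],down(np.pi/2-.028))
p,d,K,M=shot('wrist','w5'); P=cloud(d,K,M); print(readout.get_obs()['time_s'])
hsv=cv2.cvtColor(p,cv2.COLOR_RGB2HSV);H,S=hsv[...,0],hsv[...,1]
m=((H>=3)&(H<=14)&(S>180)&(d>0)&(P[...,2]>.081)&(P[...,1]>-.16)); r=P[m]; print(r.mean(0),r.min(0),r.max(0),cv2.minAreaRect((r[:,:2]*1000).astype(np.float32)))
E
```

```text
0.003 [-1.22  0.64 -1.24]
0.0015 [-1.2   0.27 -1.33]
0 [-1.65  0.58  5.68]
16.8167
[ 0.51191492 -0.10847195  0.0857639 ] [ 0.50144555 -0.12635273  0.08118729] [ 0.52230987 -0.08836498  0.08865865] ((511.9681091308594, -107.32907104492188), (37.71661376953125, 20.431150436401367), 88.93379211425781)
```

View pics/w5.png

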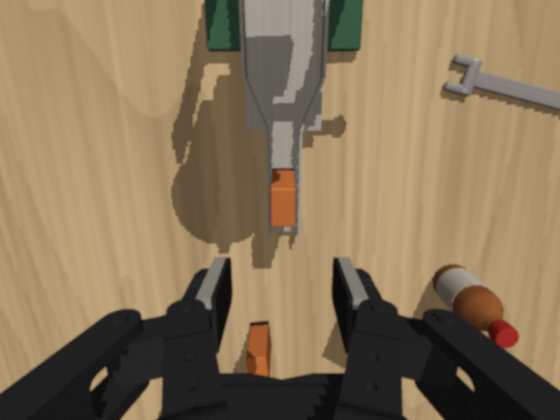

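```bash
cat >> h.py <<'E'
psi=-.028; C=np.array([.5187,.120,.160])
def pin(th,dx=.106):
    a=.699+th; return C+R.from_euler('z',psi).apply([dx,.09*np.cos(a),.09*np.sin(a)])-[0,0,.0187]
def swing(a,b,v=.15,n=10):
    for t in np.linspace(a,b,n+1)[1:]: env.movel(pin(t).tolist(),v)
def look(tag):
    a=shot('scene',tag+'s'); b=shot('side',tag+'d')
    k=4; f=lambda im,x,y:cv2.resize(im[y:y+150,x:x+100,::-1],None,fx=k,fy=k,interpolation=2)
    cv2.imwrite(f'pics/{tag}.png',np.hstack([f(a[0],215,130),f(b[0],225,140)]))
E
python3 - <<'E'
from h import *
q=down(psi); p0=pin(0)
env.reach((p0+[0,0,.10]).tolist(),q); env.movel(p0.tolist(),.15)
env.command_gripper(0); o=readout.get_obs(); print(o['gripper_width'],o['ft_force'],o['time_s'])
for a,b in((0,.7),(.7,1.4),(1.4,2.1)):
    swing(a,b,.15,4); o=readout.get_obs(); print(b,o['gripper_width'],np.round(o['ft_force'],1),o['time_s'])
env.wait(2); look('t1'); print(readout.get_obs()['time_s'])
E
```

```text
0.010228934237473312 [-1.12625414  3.78160213  6.22287477] 19.8167
0.7 0.00995464534399267 [-5.6  2.7 19. ] 20.85
1.4 0.01021748773544438 [ 5.3 -0.7  2.7] 21.8833
2.1 0.010276521459285327 [ 9.5  6.3 -3.8] 22.9167
25.0167
```

View pics/t1.png

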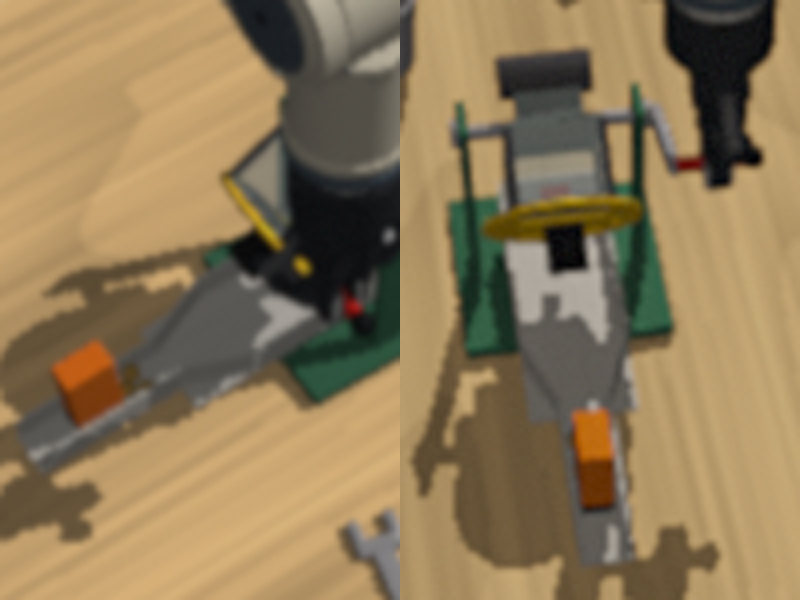

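```bash
python3 - <<'E'
from h import *
swing(2.1,1.1,.2,5); swing(1.1,2.1,.2,5); env.wait(2)
swing(2.1,1.0,.15,6); swing(1.0,0,.15,6); env.movel(pin(-.03).tolist(),.05)
o=readout.get_obs(); print(o['gripper_width'],np.round(o['ft_force'],1),o['time_s'])
env.command_gripper(.045); env.movel((pin(0)+[0,0,.12]).tolist(),.2)
q=down(np.pi/2+psi); env.reach([.514,-.13,.28],q)
p,d,K,M=shot('wrist','w6'); print(readout.get_obs()['time_s'])
cv2.imwrite('pics/w6c.png',cv2.resize(p[20:245,130:430,::-1],(800,600),interpolation=2))
E
```

```text
0.009726930165244844 [ 6.3 -3.1  7.8] 32.8167
35.8833
```

View pics/w6c.png

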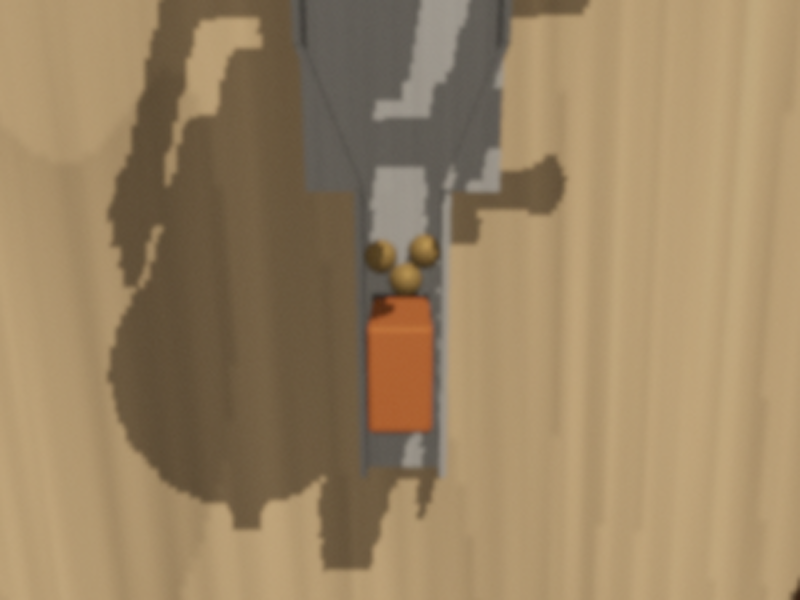

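```bash
python3 - <<'E'
from h import *
env.reach([.4887,.121,.42],down(-.025))
p,d,K,M=shot('wrist','w7'); P=cloud(d,K,M); V=p.max(-1)
q=P[(P[...,2]>.262)&(P[...,2]<.28)&(d>0)&(V<60)&(abs(P[...,0]-.52)<.05)&(abs(P[...,1]-.12)<.05)]
print('bar',len(q),cv2.minAreaRect((q[:,:2]*1000).astype(np.float32)))
hsv=cv2.cvtColor(p,cv2.COLOR_RGB2HSV);H,S=hsv[...,0],hsv[...,1]
r=P[((H<4)|(H>174))&(S>150)&(P[...,2]>.15)&(d>0)&(P[...,1]>.1)&(P[...,0]<.7)&(P[...,0]>.58)];print('pin',r.mean(0))
p,d,P=load('w2');hsv=cv2.cvtColor(p,cv2.COLOR_RGB2HSV);H,S=hsv[...,0],hsv[...,1]
r=P[((H<4)|(H>174))&(S>150)&(P[...,2]>.15)&(d>0)&(P[...,1]>.1)&(P[...,0]<.7)&(P[...,0]>.58)];print('pin before',r.mean(0))
print(readout.get_obs()['time_s'])
E
```

```text
bar 401 ((520.2664794921875, 120.20497131347656), (9.408382415771484, 27.833166122436523), 88.38943481445312)
pin [0.62535285 0.18564839 0.22292654]
pin before [0.62506659 0.18564103 0.22295805]
37.725
```

The hopper and cap are back exactly where they were before tipping, so I'm handing in.

```bash
python3 -c "
from h import *
print(env.hand_in())"
```

```text
the job is handed in; nothing more can be done
None
```

I handed the job in at about 38 s. The chock is upright in the channel with all three brass balls in view against it; the cap is square and the hopper is back upright. I did not check directly that the blue ball is still inside the hopper, but it was not among the balls at the chock.

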